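Set and lock the banana length gauge at the mark

ROBOT

A 6-joint arm with a two-finger parallel gripper is mounted at the origin on the work surface. World frame = base frame: x ahead of the robot, y to its left, z up, the work surface at z = 0. Lengths are in mm, angles in rad, forces in N, time in s.
With the tool pointing down it reaches from about 275 to 1000 mm from the base axis. Payload 8.4 kg.
Tool frame: the origin (TCP) lies at the very end of the fingers, on their centre line; the grasp point (between the pads) lies 19 mm behind it; z points along the fingers, y is the direction in which the jaws open and shut (so a half turn about z gives the same grasp; the last joint's range is limited). The gripper opens to 85 mm and grips with 20 to 120 N. Pads are 22 mm wide; open, the fingers measure 114 mm over their backs; the gripper's body (76 mm by 85 mm) begins 54 mm behind the grasp point. The pads swing forward as they close: fully open they stand 13 mm farther back than shut.
Start: joints at [1.179, 0.353, 1.633, -0, 1.155, -0.002], TCP at [237.501, 578.119, 231.281] pointing down, gripper open.
Joint ranges: [-2.63, 2.63], [-0.92, 2.1], [0.06, 2.66], [-1.3, 4.44], [0, 2.69], [-3.02, 3.02]. Speed limits (rad/s): [2.22, 2.22, 2.79, 3.14, 3.14, 3.14].

INTERFACE

Orientations are given as [roll, pitch, yaw] about the fixed x, y, z axes, in that order (R = Rz(yaw) Ry(pitch) Rx(roll)).
In Python, from rig import sense, grab_frame, sign_off, masks_of gives the robot as it stands. The module is installed in compiled form; this text tells all that it offers.
- The arm moves only by the shell command python3 -m inch 'ROWS' [FORCE]. ROWS is JSON, a list of rows, each an object of numbers: "gripper": the finger opening in m, from 0 to 0.0854; "tx", "ty", "tz": the shift along the tool's x, y, z in m; "spin": the turn about the tool's z in degrees. In form: [{"gripper": .., "tx": .., "ty": .., "tz": .., "spin": ..}, ...]. A call has exactly 8 rows; each row shifts and turns the commanded pose from where the row before left it, along the tool's axes as they then stand; what a row does not reach is not made up. A row lasts 1/10 s, in which the tool goes at most 50 mm and 8.59 degrees, less where a joint would pass 70% of its speed; a pose out of reach is approached as far as the arm can. A call is refused whole if a number of a shift passes 0.05 or a number of a turn 8.59, either way. A call with a gripper value outside its range is refused whole. The fingers move at their own pace and stop on an object; FORCE is the grip in N (left out, the last holds). Time passes only in rows, so rows that do not move let the fingers close, or fill a call up. It gives the time, the measured TCP pose, the force and the opening at its end, in the units of the state.
- sense(): the state, without advancing time (a new reading comes with each control period).
- grab_frame(name): name is "scene" or "top" or "wrist"; returns a dict with "pixels" (384x512x3 uint8, red, green, blue), "K" (3x3 intrinsics, pixels), "extrinsics" (4x4, takes a point from camera to world coordinates). Camera axes: x right, y down, z forward; pixel columns grow to the right and rows downward; lengths in mm; the calibration is good to about 2 mm. A picture is of the moment at which its call begins. There is no depth.
- sign_off(): hands the job in, once; it reports no verdict.
Trained networks look in the newest picture that a camera, given by its name, has taken for a name from the list of things; names that differ only in an ending like _2 or _b are one class to them, and where a whole thing is asked for, a point or a joint stands for the part that bears it (a point fixed in the world has none). Each returns a list of dicts, best first, with "conf" (0 to 1); they miss things now and then, are a little off and sometimes report something else, mostly with a low value. They report only what shows in the picture. A call takes as long as a camera call.
- masks_of(camera, target): "pixels" (384x512 bool, what is visible of it) and "centre" ([row, column] in pixels, amid what is visible of it).
The state is a dict: "clock": time; "qpos": joint angles; "qvel": joint speeds; "joint_efforts": joint torques, N m; "eef_pos": TCP position; "tcp_rot": TCP orientation; "contact_force": force on the tool from outside, world axes, zero at the start; "wrist_torque": the same for the moment, N m; "opening": opening from 0.0 (shut) to 1.0 (fully open).
Only numpy, scipy, OpenCV 4.12 (cv2) and the standard library are available. Lean on these libraries where they do the work, as an engineer would, in place of code of your own. Each camera call takes 0.05 s, during which the arm holds its last target.

TASK

On the banana length gauge, draw the sprung sliding leg by its crossbar right out to its stop with the cam lever still open, then let it back until the crossbar is in line with the upright blade of the mark clip. Keeping hold of the leg at that mark, slide the cam lever along the crossbar until it is fully closed against the end block, and finish still holding the leg at the mark: do not let go. Leave the fruit and the other things around alone.

Things in the scene. Friction and masses are not known exactly. Their poses are not given: they have to be found in the camera images.
- gauge: Banana length gauge, fixed on the bench: white plate 260 x 250 x 10 mm thick. Origin on the bench surface; plate spans x -150..110, y -125..125. The leg is drawn out along its -x (roughly towards the robot); y is to the left, z up. Guide bridge for the leg at x 22..68, |y| under 54, top at z 33.
- fence (a point): Middle of the gauge's measuring fence, a low aluminium wall across the plate's far end: 8 mm in x, 190 in y, top at z 48. The point is on its top, at gauge x 104, y 0. Leg, lever, clip and fence apart, all on the gauge is lower than z 40.
- bar_mid (a point): Centre of the crossbar (z 60) of the sliding leg; axes as the gauge's. Dark steel bar along y, 12 mm thick in x, 16 high (z 52..68), y -85..85, on two 8 thick posts (|y| 22..38) over a flat strip (top z 22). Fingers from above can hook, pinch or straddle it between y -80 and the lever, tips down to z 36; straddling it with some mm of play they can run along it, past the posts.
- leg (a joint): How far the leg is drawn out, m: 0 home, 0.100 at its stop. A spring pulls it home with about 2.5 N at 0 and 7.5 N at 0.100; friction 0.4 N. Let go, it runs home. The crossbar's centre is at gauge x = -0.010 - value, y = 0.
- end_block (a point): Centre (z 60) of the black end block on the crossbar's +y end, 26 x 26 x 28 mm high, 72 mm along the bar from its middle; the closed lever rests against its inner face at y 59. Moves with the leg.
- lever_mid (a point): Centre of the cam lever at crossbar height (z 60); axes as the gauge's. An upright aluminium paddle that rides along the crossbar and travels with the leg: 64 mm in x (32 to each side of the bar), 14 thick in y, z 42..82, with a round hump of radius 12 on top reaching z 94.
- lever (a joint): Cam lever travel along the crossbar in +y, m: 0 open (paddle at the crossbar's middle), 0.052 fully closed (paddle against the end block, its stop). Friction 2 N, no spring: stays where it is left. It does not itself hold the leg: let go, the leg runs home even with it closed. The side of a finger running along the bar pushes it.
- mark (a point): Length mark: steel blade upright on a black clip, fast on the scale strip along the gauge's -y edge, 109 mm from the leg's middle line. Blade 4 mm thick in x, 18 in y, top z 71; the point is on its centre line, z 60; axes as the gauge's. The leg is at the mark when bar_mid has the same gauge x as this point: leg value between 0.045 and 0.075.
- banana_l_mid (a point): Bystander, leave alone: single loose green banana lying on the bench to the left of the gauge, about 170 long, 34 thick (mm); the point is its centre.
- banana_r_mid (a point): Bystander, leave alone: shorter loose green banana lying on the bench to the right of the gauge, about 150 long, 32 thick (mm); the point is its centre.
- weight_mid (a point): Bystander, leave alone: small brass knobbed check weight, diameter 30, 28 high, standing loose on the gauge's plate between guide and the plate's far right corner (mm); the point is its centre.
- spray_mid (a point): Bystander, leave alone: white bottle, diameter 68, 170 high, standing on the bench well to the right (mm); the point is its centre.
- tub_mid (a point): Bystander, leave alone: grey plastic cup, diameter 100, 70 high, standing on the bench well to the left (mm); the point is its centre.
- pads_mid (a point): Bystander, leave alone: stack of paper interleaves, 100 x 75 x 30, on the bench on the right, near the robot (mm); the point is its centre.

How it is judged (in metres and radians):
On the way, in this order (a step that is already met when the one before it is completed fails the run):
1. the leg is drawn out to its stop, lever still open (value of joint leg above 0.094 m and value of joint lever below 0.02 m), for 0.1 s.
2. the leg is let back and held at the mark, lever still open (x of bar_mid in the frame of mark between -0.006 and 0.006 m and value of joint lever below 0.02 m), for 0.2 s.
At the end, for the whole second after the job is handed in: The cam lever is closed to within 4 mm of the end block, the crossbar's centre line is within 6 mm of the mark blade's, and the robot's fingers are still holding the leg (more than 1 N on it). Every bystander is within 30 mm of where it was (value of joint lever above 0.048 m and x of bar_mid in the frame of mark between -0.006 and 0.006 m and contact force between the fingers and leg above 1 N and value of joint leg below 0.09 m and distance of each of banana_l_mid, banana_r_mid, weight_mid, spray_mid, tub_mid, pads_mid from where it was at the start of the episode below 0.03 m); the arm keeps its last pose, push and grip.
It fails at once if the cam lever is moved more than 20 mm towards closed while the leg is more than 10 mm off the mark (value of joint lever above 0.02 m and not (x of bar_mid in the frame of mark between -0.01 and 0.01 m)).
It fails at once if a bystander is pushed more than 30 mm (distance of any of banana_l_mid, banana_r_mid, weight_mid, spray_mid, tub_mid, pads_mid from where it was at the start of the episode above 0.03 m).
It also fails if it takes over 48 s, if anything falls off the work surface, if the arm or the gripper's body presses on something with over 40 N, if the wrist force passes 120 N, or if a joint passes its speed limit or range.

## Working session

There is one attempt and no reset: what is moved stays moved. The work goes in short steps, Python scripts to look and compute and a shell command to move; the robot and the scene stay as the last step left them, time stands still between calls to the robot, and variables do not carry over. Pictures are saved under pics/ and viewed, and the job is handed in when it is done.

```bash
mkdir -p pics
python3 - <<'E'
from rig import *
import cv2,numpy as np
s=sense();print({k:np.round(v,3).tolist() for k,v in s.items()})
for n in ["scene","top"]:
    f=grab_frame(n);cv2.imwrite(f"pics/{n}0.png",f["pixels"][:,:,::-1])
    print(n,np.round(f["K"],1).tolist(),np.round(f["extrinsics"],4).tolist())
    for t in ["bar_mid","fence","end_block","lever_mid","mark","gauge","weight_mid","banana_r_mid","spray_mid"]:
        r=masks_of(n,t);print(t,[(round(float(a["conf"]),2),np.round(a["centre"],1).tolist(),int(a["pixels"].sum())) for a in r[:2]])
E
```

```text
{'clock': 0.0, 'qpos': [1.179, 0.354, 1.634, -0.0, 1.155, -0.002], 'qvel': [-0.0, 0.001, -0.0, 0.002, -0.001, 0.001], 'joint_efforts': [-0.001, -60.525, -34.206, -0.0, 0.009, -0.0], 'eef_pos': [237.308, 577.679, 230.554], 'tcp_rot': [-3.14, -0.0, 2.752], 'contact_force': [0.272, -0.043, 0.889], 'wrist_torque': [0.008, -0.073, 0.003], 'opening': 1.001}
scene [[346.9, 0.0, 254.5], [0.0, 346.9, 193.1], [0.0, 0.0, 1.0]] [[-0.0688, 0.5719, -0.8174, 1315.3073], [0.9975, 0.0507, -0.0485, 15.5313], [0.0137, -0.8188, -0.574, 661.8758], [0.0, 0.0, 0.0, 1.0]]
bar_mid [(0.72, [234.3, 250.0], 1413)]
fence [(0.8, [244.5, 251.7], 6029)]
end_block [(0.82, [233.6, 249.0], 1248), (0.58, [221.3, 254.4], 210)]
lever_mid [(0.52, [223.0, 252.5], 163), (0.3, [248.0, 251.3], 6023)]
mark []
gauge [(0.57, [246.1, 253.6], 5981)]
weight_mid [(0.5, [247.7, 209.1], 93)]
banana_r_mid [(0.88, [226.3, 185.5], 540), (0.7, [267.1, 316.5], 816)]
spray_mid [(0.98, [192.5, 118.6], 1139)]
top [[428.3, 0.0, 261.4], [0.0, 428.3, 185.0], [0.0, 0.0, 1.0]] [[0.0295, -0.989, 0.1452, 364.0325], [-0.9996, -0.0285, 0.0094, -43.3154], [-0.0051, -0.1454, -0.9894, 1326.048], [0.0, 0.0, 0.0, 1.0]]
bar_mid [(0.81, [159.5, 262.4], 965)]
fence [(0.66, [171.9, 261.3], 6709)]
end_block [(0.74, [157.8, 266.6], 937)]
lever_mid [(0.56, [166.4, 258.9], 143), (0.48, [161.6, 265.3], 1129)]
mark []
gauge [(0.9, [171.1, 260.9], 6708)]
weight_mid [(0.59, [157.0, 297.9], 73), (0.51, [158.1, 265.4], 979)]
banana_r_mid [(0.88, [182.4, 319.2], 602), (0.61, [160.0, 264.9], 945)]
spray_mid [(0.76, [206.8, 399.5], 640)]
```

Run:
```python
import cv2
a=cv2.imread("pics/scene0.png");cv2.imwrite("pics/s1.png",cv2.resize(a[170:320,140:340],None,fx=4,fy=4,interpolation=cv2.INTER_CUBIC))
a=cv2.imread("pics/top0.png");cv2.imwrite("pics/t1.png",cv2.resize(a[115:235,185:345],None,fx=5,fy=5,interpolation=cv2.INTER_CUBIC))
```

```text
(no output)
```

View pics/top0.png

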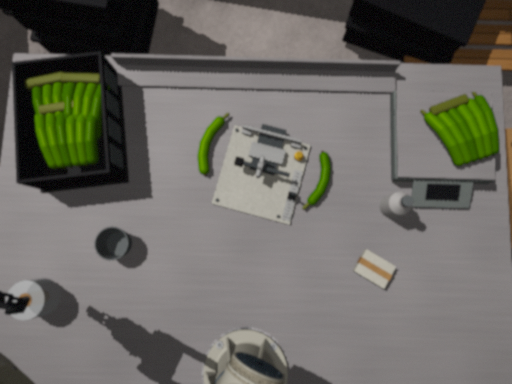

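View pics/s1.png

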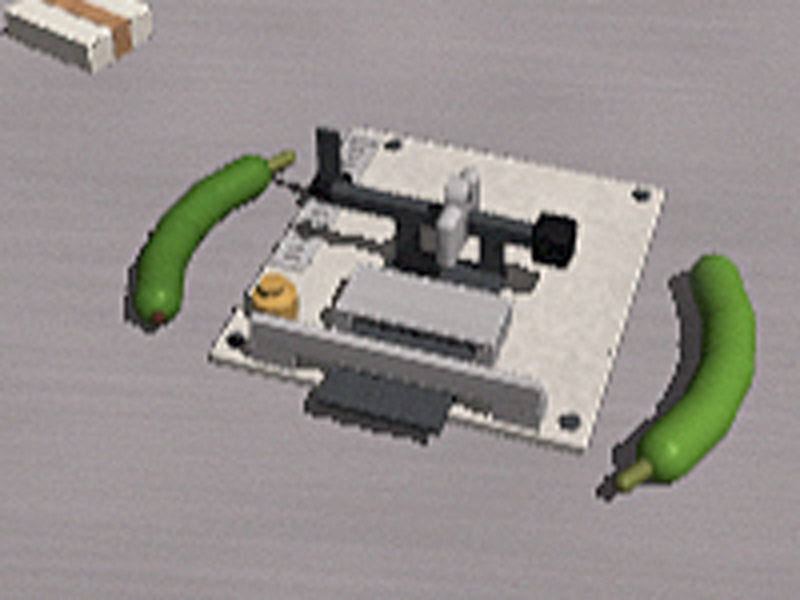

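View pics/t1.png

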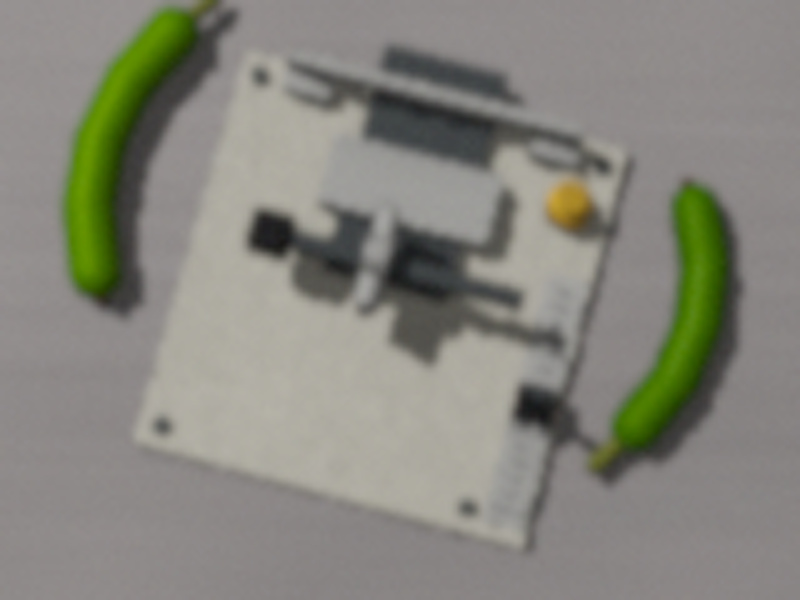

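```bash
cat > h.py <<'E'
import numpy as np
from scipy.optimize import least_squares
CAM={"scene":([[346.9,0,254.5],[0,346.9,193.1],[0,0,1]],[[-0.0688,0.5719,-0.8174,1315.3073],[0.9975,0.0507,-0.0485,15.5313],[0.0137,-0.8188,-0.574,661.8758],[0,0,0,1]]),
"top":([[428.3,0,261.4],[0,428.3,185.0],[0,0,1]],[[0.0295,-0.989,0.1452,364.0325],[-0.9996,-0.0285,0.0094,-43.3154],[-0.0051,-0.1454,-0.9894,1326.048],[0,0,0,1]])}
def proj(c,P,KE=None):
    K,E=map(np.array,KE or CAM[c]);P=np.atleast_2d(P)
    q=(P-E[:3,3])@E[:3,:3]; p=q@K.T; return p[:,:2]/p[:,2:]
def back(c,uv,z,KE=None):
    K,E=map(np.array,KE or CAM[c]);d=E[:3,:3]@np.linalg.solve(K,[*uv,1.]);o=E[:3,3]
    return o+d*(z-o[2])/d[2]
def g2w(p,P):
    P=np.atleast_2d(P).astype(float);c,s=np.cos(p[2]),np.sin(p[2])
    return np.c_[p[0]+c*P[:,0]-s*P[:,1],p[1]+s*P[:,0]+c*P[:,1],P[:,2]]
E
python3 - <<'E'
from h import *
t=lambda a:np.array(a)/5+[185,115]-.4
s=lambda a:np.array(a)/4+[140,170]-.4
C=np.array([[110,125,10],[110,-125,10],[-150,-125,10],[-150,125,10]])
T=t([[247,50],[632,152],[528,548],[135,440]])
S=s([[585,453],[208,358],[355,125],[665,187]])  # fence far end is nearest scene cam
def f(p,w=1):
    W=g2w(p,C);return np.r_[(proj("top",W)-T).ravel(),w*(proj("scene",W)-S)[1:2].ravel(),w*(proj("scene",W)-S)[0].ravel(),w*(proj("scene",W)-S)[3].ravel()]
r=least_squares(f,[480,-10,-.26]);print(r.x,np.round(r.fun,1))
for wp in (0,):
    r2=least_squares(lambda p:f(p)[:8],r.x);print(r2.x)
p=r.x
print("mark world",back("top",t([541,388]),71), "block",back("top",t([272,232]),74),"barend",back("top",t([520,298]),68))
from math import *
for nm,uv,z in (("mark",[541,388],71),("block",[272,230],74),("barend",[522,298],68),("levertop",[378,240],90)):
    w=back("top",t(uv),z);d=w[:2]-p[:2];c,sn=cos(p[2]),sin(p[2]);print(nm,c*d[0]+sn*d[1],-sn*d[0]+c*d[1])
for nm,uv,z in (("mark",[328,130],71),("block",[556,220],74),("barend",[330,185],68),):
    w=back("scene",s(uv),z);d=w[:2]-p[:2];c,sn=cos(p[2]),sin(p[2]);print(nm,c*d[0]+sn*d[1],-sn*d[0]+c*d[1])
E
```

```text
[ 6.14122507e+02 -3.48272082e+01 -2.34183301e-01] [ 0.2 -0.6 -0.4 -1.  -0.3 -0.3 -0.1  0.2 -0.4 -1.   0.1 -1.2 -0.2  0.6]
[ 6.12804121e+02 -3.54437450e+01 -2.36749292e-01]
mark world [ 529.40058606 -124.72743444   71.        ] block [618.1167584  37.4446354  74.       ] barend [ 583.49172648 -111.39763907   68.        ]
mark -61.54814021844212 -107.1059338250615
block -11.714769844216823 71.55166539266195
barend -11.717157520511918 -82.73852135382569
levertop -4.237291035232083 7.983479357650475
mark -64.00514424433058 -107.87916578797184
block -15.33212403636221 71.82833252012259
barend -9.699321891791364 -84.82750861103696
```

```bash
python3 -m inch '[{"spin":8.1},{"spin":8.1},{"spin":8.1},{"spin":8.1},{"spin":8.1},{"spin":8.1},{"spin":8.1},{"spin":8.1}]'; python3 -m inch '[{"spin":8.1},{"spin":8.1},{},{},{},{},{},{"gripper":0.06}]'
python3 - <<'E'
from h import *
from rig import sense
s=sense();print(s["eef_pos"],s["tcp_rot"])
p=[613.5,-35.1,-.2355]
w=g2w(p,[-10,-46,0])[0];print(w)
y=s["tcp_rot"][2];d=(w-s["eef_pos"])[:2]
print("tx",d@[np.cos(y),np.sin(y)],"ty",d@[np.sin(y),-np.cos(y)],"yaw want",np.pi/2-.2355)
E
```

```text
[237.47430536 578.10766386 231.28059012] [-3.14157132e+00 -2.18711318e-05  2.75179276e+00]
[593.04287819 -77.49700659   0.        ]
tx -578.0275962120327 ty -471.3073221538282 yaw want 1.3352963267948965$[0]: bad value
$[0]: bad value
```

```bash
python3 -m inch '[{"gripper":0.0854,"tx":0,"ty":0,"tz":0,"spin":8.1},{"gripper":0.0854,"tx":0,"ty":0,"tz":0,"spin":8.1},{"gripper":0.0854,"tx":0,"ty":0,"tz":0,"spin":8.1},{"gripper":0.0854,"tx":0,"ty":0,"tz":0,"spin":8.1},{"gripper":0.0854,"tx":0,"ty":0,"tz":0,"spin":8.1},{"gripper":0.0854,"tx":0,"ty":0,"tz":0,"spin":8.1},{"gripper":0.0854,"tx":0,"ty":0,"tz":0,"spin":8.1},{"gripper":0.0854,"tx":0,"ty":0,"tz":0,"spin":8.1}]'; python3 -m inch '[{"gripper":0.0854,"tx":0,"ty":0,"tz":0,"spin":8.1},{"gripper":0.0854,"tx":0,"ty":0,"tz":0,"spin":8.1},{"gripper":0.0854,"tx":0,"ty":0,"tz":0,"spin":0},{"gripper":0.0854,"tx":0,"ty":0,"tz":0,"spin":0},{"gripper":0.06,"tx":0,"ty":0,"tz":0,"spin":0},{"gripper":0.06,"tx":0,"ty":0,"tz":0,"spin":0},{"gripper":0.06,"tx":0,"ty":0,"tz":0,"spin":0},{"gripper":0.06,"tx":0,"ty":0,"tz":0,"spin":0}]'
cat > to.py <<'E'
from h import *
from rig import sense
import sys
def to(gx,gy,z,p=(613.5,-35.1,-.2355)):
    s=sense();w=g2w(p,[gx,gy,z])[0];y=s["tcp_rot"][2];d=w-s["eef_pos"]
    print("clock",s["clock"],"tcp",np.round(s["eef_pos"],1),"op",s["opening"],"F",np.round(s["contact_force"],1))
    c,sn=np.cos(p[2]),np.sin(p[2]);e=np.array(s["eef_pos"][:2])-p[:2]
    print("gauge xy now",c*e[0]+sn*e[1],-sn*e[0]+c*e[1])
    print("tx %.1f ty %.1f tz %.1f spin %.2f"%(d[:2]@[np.cos(y),np.sin(y)],d[:2]@[np.sin(y),-np.cos(y)],-d[2],-np.degrees(np.pi/2+p[2]-y)))
if __name__=="__main__": to(*map(float,sys.argv[1:4]))
E
python3 to.py -10 -46 150
```

```text
clock: 1.8
eef_pos: [237.5, 578.1, 231.3]
tcp_rot: [-3.142, -0.0, 1.615]
contact_force: [-0.5, 0.4, -0.2]
opening: 0.997
clock: 2.6
eef_pos: [237.5, 578.1, 231.3]
tcp_rot: [-3.142, 0.0, 1.339]
contact_force: [0.5, 0.3, 0.7]
opening: 0.703
clock 2.6 tcp [237.5 578.1 231.3] op 0.703009422110753 F [0.5 0.3 0.7]
gauge xy now -508.6947024397266 508.5568449568091
tx -556.3 ty 496.8 tz 81.3 spin 0.20
```

```bash
python3 -m inch '[{"gripper":0.06,"tx":-0.02,"ty":0.018,"tz":0,"spin":0},{"gripper":0.06,"tx":-0.034,"ty":0.03,"tz":0,"spin":0},{"gripper":0.06,"tx":-0.034,"ty":0.03,"tz":0,"spin":0},{"gripper":0.06,"tx":-0.034,"ty":0.03,"tz":0,"spin":0},{"gripper":0.06,"tx":-0.034,"ty":0.03,"tz":0,"spin":0},{"gripper":0.06,"tx":-0.034,"ty":0.03,"tz":0,"spin":0},{"gripper":0.06,"tx":-0.034,"ty":0.03,"tz":0,"spin":0},{"gripper":0.06,"tx":-0.034,"ty":0.03,"tz":0,"spin":0}]' >/dev/null; python3 -m inch '[{"gripper":0.06,"tx":-0.034,"ty":0.03,"tz":0,"spin":0},{"gripper":0.06,"tx":-0.034,"ty":0.03,"tz":0,"spin":0},{"gripper":0.06,"tx":-0.034,"ty":0.03,"tz":0,"spin":0},{"gripper":0.06,"tx":-0.034,"ty":0.03,"tz":0,"spin":0},{"gripper":0.06,"tx":-0.034,"ty":0.03,"tz":0,"spin":0},{"gripper":0.06,"tx":-0.034,"ty":0.03,"tz":0.02,"spin":0.2},{"gripper":0.06,"tx":-0.034,"ty":0.03,"tz":0.02,"spin":0},{"gripper":0.06,"tx":-0.034,"ty":0.03,"tz":0.02,"spin":0}]'
python3 to.py -10 -46 150
python3 - <<'E'
from rig import *
import cv2
f=grab_frame("wrist");cv2.imwrite("pics/w1.png",f["pixels"][:,:,::-1]);print(f["K"].tolist(),f["extrinsics"].tolist())
E
```

```text
clock: 4.2
eef_pos: [571.2, -47.6, 170.9]
tcp_rot: [3.141, -0.0, 1.335]
contact_force: [0.2, 1.5, -0.1]
opening: 0.699
clock 4.2 tcp [571.2 -47.6 170.9] op 0.6994714279664618 F [ 0.2  1.5 -0.1]
gauge xy now -38.209907993329615 -21.988434976407
tx -24.0 ty 28.2 tz 20.9 spin -0.03
[[298.38182235219347, 0.0, 261.9965101329459], [0.0, 298.38182235219347, 194.53297792902725], [0.0, 0.0, 1.0]] [[0.9723265408344942, -0.22619019222634285, -0.058473027366769535, 585.4220719866792], [-0.23361043559979264, -0.9384299178156538, -0.25451022322763134, 16.85128460872562], [0.0026948780491973497, 0.26112695435192756, -0.965300705139691, 315.29042699278347], [0.0, 0.0, 0.0, 1.0]]
```

View pics/w1.png

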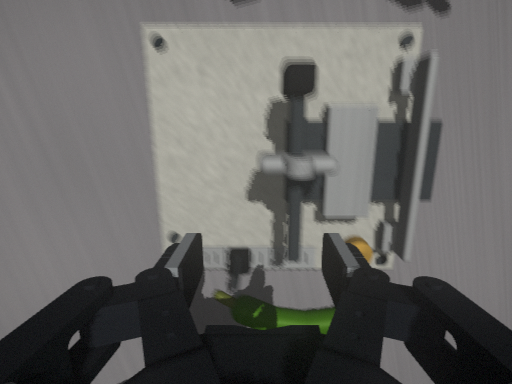

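Run:
```python
from h import *
import cv2
KE=([[298.3818,0,261.9965],[0,298.3818,194.533],[0,0,1]],[[0.97232654,-0.22619019,-0.05847303,585.42207],[-0.23361044,-0.93842992,-0.25451022,16.851285],[0.00269488,0.26112695,-0.9653007,315.290427],[0,0,0,1]])
p=[613.5,-35.1,-.2355]
def g(uv,z):
    w=back(0,uv,z,KE);c,s=np.cos(p[2]),np.sin(p[2]);d=w-[p[0],p[1],0];return np.round([c*d[0]+s*d[1],-s*d[0]+c*d[1]],1)
for n,uv,z in(("cornTL -150 125",(142,24),10),("cornTR 110 125",(422,24),10),("barend -85",(294,261),66),("bar near lever",(294,215),68),("bar upper",(295.5,100),68),("block",(299,77),74),("mark",(239,250),71)):print(n,g(uv,z))
a=cv2.imread("pics/w1.png");cv2.imwrite("pics/w1c.png",cv2.resize(a[200:300,190:350],None,fx=5,fy=5,interpolation=cv2.INTER_CUBIC))
```

```text
cornTL -150 125 [-148.6  123.5]
cornTR 110 125 [108.5 123.6]
barend -85 [ -9.3 -86.9]
bar near lever [-10.8 -41.5]
bar upper [-12.3  54.5]
block [-10.7  70.9]
mark [-59.3 -73.4]
```

View pics/w1c.png

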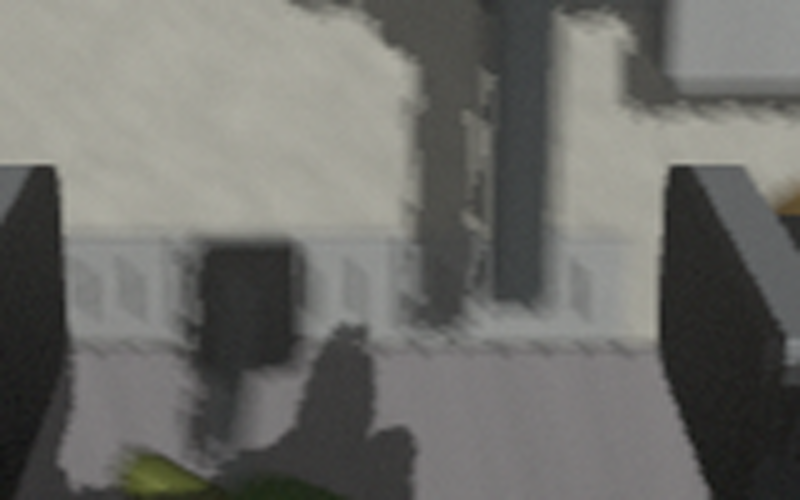

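Run:
```python
from h import *
KE=([[298.3818,0,261.9965],[0,298.3818,194.533],[0,0,1]],[[0.97232654,-0.22619019,-0.05847303,585.42207],[-0.23361044,-0.93842992,-0.25451022,16.851285],[0.00269488,0.26112695,-0.9653007,315.290427],[0,0,0,1]])
p=[613.5,-35.1,-.2355]
P=g2w(p,[[-60,-109,z] for z in(10,25,40,71)]+[[-60,-100,71],[-60,-118,71],[-60,-118,25]])
w=proj(0,P,KE);print(np.round((w-[190,200])*5));print(np.round((proj("top",P)-[185,115])*5));print(np.round((proj("scene",P)-[140,170])*4))
```

```text
[[265. 276.]
 [261. 308.]
 [256. 343.]
 [245. 427.]
 [244. 383.]
 [246. 469.]
 [261. 345.]]
[[536. 398.]
 [538. 395.]
 [539. 392.]
 [543. 386.]
 [528. 382.]
 [558. 390.]
 [552. 399.]]
[[326. 197.]
 [325. 181.]
 [325. 165.]
 [323. 131.]
 [335. 133.]
 [311. 128.]
 [314. 179.]]
```

```bash
python3 -m inch '[{"gripper":0.06,"tx":0.02,"ty":-0.005,"tz":0,"spin":0},{"gripper":0.06,"tx":0.02,"ty":-0.005,"tz":0,"spin":0},{"gripper":0.06,"tx":0.02,"ty":-0.005,"tz":0,"spin":0},{"gripper":0.06,"tx":0.02,"ty":-0.005,"tz":0,"spin":0},{"gripper":0.06,"tx":0,"ty":0,"tz":0,"spin":0},{"gripper":0.06,"tx":0,"ty":0,"tz":0,"spin":0},{"gripper":0.06,"tx":0,"ty":0,"tz":0,"spin":0},{"gripper":0.06,"tx":0,"ty":0,"tz":0,"spin":0}]'
python3 to.py -10 -46 150
cat > wr.py <<'E'
from h import *
from rig import *
import cv2,sys,pickle
n=sys.argv[1]
f=grab_frame("wrist");cv2.imwrite(f"pics/{n}.png",f["pixels"][:,:,::-1]);KE=(f["K"],f["extrinsics"]);pickle.dump(KE,open(n+".pkl","wb"))
for t in ["mark","bar_mid","end_block","lever_mid"]:
    r=masks_of("wrist",t);print(t,[(round(float(a["conf"]),2),np.round(a["centre"],1).tolist(),int(a["pixels"].sum())) for a in r[:2]])
p=[613.5,-35.1,-.2355]
P=g2w(p,[[-60,-100,71],[-60,-118,71],[-60,-100,30],[-10,-85,68]])
w=proj(0,P,KE);print(np.round(w,1))
x0,y0=map(int,sys.argv[2:4])
cv2.imwrite(f"pics/{n}c.png",cv2.resize(f["pixels"][y0:y0+120,x0:x0+160,::-1],None,fx=5,fy=5,interpolation=cv2.INTER_CUBIC))
E
python3 wr.py w2 190 220
```

```text
clock: 5.05
eef_pos: [569.7, 36.1, 171.3]
tcp_rot: [3.142, 0.0, 1.334]
contact_force: [0.4, 0.9, 0.4]
opening: 0.699
clock 5.05 tcp [569.7  36.1 171.3] op 0.6993831281500005 F [0.4 0.9 0.4]
gauge xy now -59.22214571612753 58.96721131046362
tx -104.9 ty 49.4 tz 21.3 spin -0.08
mark [(0.75, [318.4, 255.8], 413), (0.36, [251.9, 298.4], 1199)]
bar_mid [(0.86, [232.1, 323.3], 7585)]
end_block [(0.78, [232.0, 324.0], 7536), (0.58, [251.6, 298.0], 1230)]
lever_mid [(0.68, [251.9, 297.7], 1240)]
[[262.1 349.5]
 [262.1 364.3]
 [262.  321.6]
 [312.8 334.4]]
```

View pics/w2c.png

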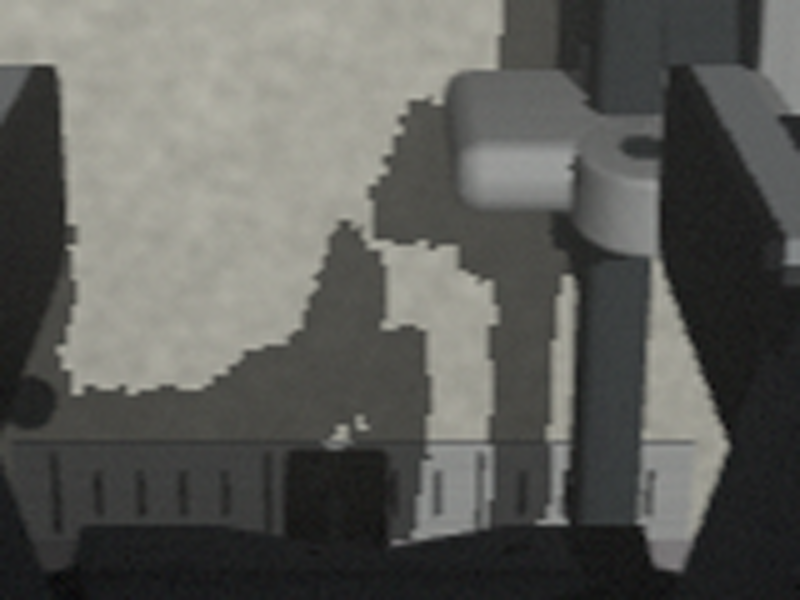

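View pics/w2.png

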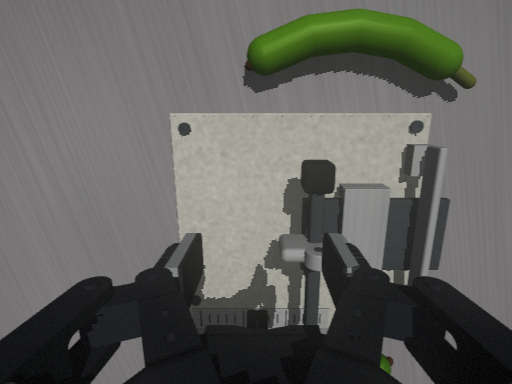

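```bash
python3 -m inch '[{"gripper":0.06,"tx":-0.025,"ty":0.012,"tz":0,"spin":0},{"gripper":0.06,"tx":-0.03,"ty":0.014,"tz":0,"spin":0},{"gripper":0.06,"tx":-0.03,"ty":0.014,"tz":0,"spin":0},{"gripper":0.05,"tx":-0.02,"ty":0.009,"tz":0.01,"spin":0},{"gripper":0.05,"tx":0,"ty":0,"tz":0.02,"spin":0},{"gripper":0.05,"tx":0,"ty":0,"tz":0.02,"spin":0},{"gripper":0.05,"tx":0,"ty":0,"tz":0.015,"spin":0},{"gripper":0.05,"tx":0,"ty":0,"tz":0,"spin":0}]'
python3 to.py -10 -46 42
python3 wr.py w3 190 180
```

```text
clock: 6.1
eef_pos: [591.2, -76.6, 104.2]
tcp_rot: [-3.138, 0.0, 1.335]
contact_force: [-0.5, -0.0, 0.2]
opening: 0.586
clock 6.1 tcp [591.2 -76.6 104.2] op 0.586193954724284 F [-0.5 -0.   0.2]
gauge xy now -11.997239542789343 -45.57378039837025
tx -0.4 ty 2.0 tz 62.2 spin -0.04
mark [(0.66, [277.5, 210.5], 70)]
bar_mid [(0.98, [135.6, 284.7], 18077)]
end_block [(0.78, [132.6, 286.3], 18145)]
lever_mid [(0.88, [138.4, 261.8], 3040)]
[[192.8 297.2]
 [194.4 319.8]
 [204.2 267.2]
 [266.3 275.2]]
```

View pics/w3.png

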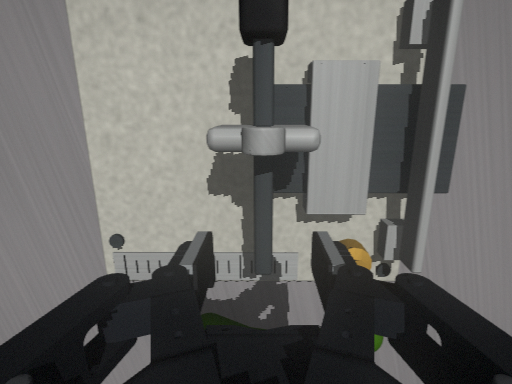

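```bash
python3 -m inch '[{"gripper":0.05,"tx":0,"ty":0.001,"tz":0.012,"spin":0},{"gripper":0.05,"tx":0,"ty":0,"tz":0.014,"spin":0},{"gripper":0.05,"tx":0,"ty":0,"tz":0.014,"spin":0},{"gripper":0.05,"tx":0,"ty":0,"tz":0.012,"spin":0},{"gripper":0.05,"tx":0,"ty":0,"tz":0.008,"spin":0},{"gripper":0.05,"tx":0,"ty":0,"tz":0.002,"spin":0},{"gripper":0.05,"tx":0,"ty":0,"tz":0,"spin":0},{"gripper":0.05,"tx":0,"ty":0,"tz":0,"spin":0}]'
python3 to.py -10 -46 42
python3 wr.py w4 190 180
```

```text
clock: 7.15
eef_pos: [594.0, -77.0, 44.6]
tcp_rot: [3.141, -0.0, 1.335]
contact_force: [-0.7, 0.2, 0.1]
opening: 0.585
clock 7.15 tcp [594.  -77.   44.6] op 0.5845751253299976 F [-0.7  0.2  0.1]
gauge xy now -9.144317116142114 -45.333308061311286
tx -0.7 ty -0.9 tz 2.6 spin -0.05
mark []
bar_mid [(0.95, [148.8, 280.7], 29163)]
end_block [(0.89, [150.6, 282.3], 29204)]
lever_mid [(0.9, [151.8, 253.3], 7311)]
[[159.5 370.4]
 [162.7 399.5]
 [181.3 315.5]
 [262.1 339.9]]
```

View pics/w4.png

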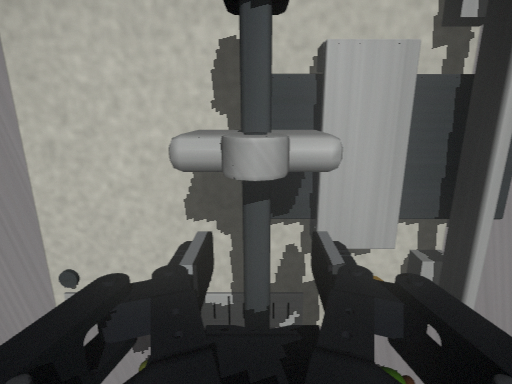

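```bash
python3 -m inch '[{"gripper":0.018,"tx":0,"ty":0,"tz":0.002,"spin":0},{"gripper":0.018,"tx":0,"ty":0,"tz":0.001,"spin":0},{"gripper":0.018,"tx":0,"ty":0,"tz":0,"spin":0},{"gripper":0.018,"tx":0,"ty":0,"tz":0,"spin":0},{"gripper":0.018,"tx":0,"ty":0,"tz":0,"spin":0},{"gripper":0.018,"tx":0,"ty":0,"tz":0,"spin":0},{"gripper":0.018,"tx":0,"ty":0,"tz":0,"spin":0},{"gripper":0.018,"tx":0,"ty":0,"tz":0,"spin":0}]' 60
python3 to.py -10 -46 42
python3 wr.py w5 190 180
```

```text
clock: 8.2
eef_pos: [593.7, -77.0, 41.3]
tcp_rot: [3.142, 0.0, 1.335]
contact_force: [0.6, -0.5, -0.5]
opening: 0.211
clock 8.2 tcp [593.7 -77.   41.3] op 0.21065961907894423 F [ 0.6 -0.5 -0.5]
gauge xy now -9.473634597653994 -45.356956632641186
tx -0.6 ty -0.5 tz -0.7 spin -0.04
mark []
bar_mid [(0.93, [150.9, 283.6], 30286)]
end_block [(0.89, [148.5, 283.8], 30192)]
lever_mid [(0.7, [152.9, 253.1], 7911), (0.16, [133.4, 264.2], 139442)]
[[157.9 376.1]
 [161.3 405.6]
 [180.5 319. ]
 [262.9 345. ]]
```

View pics/w5.png

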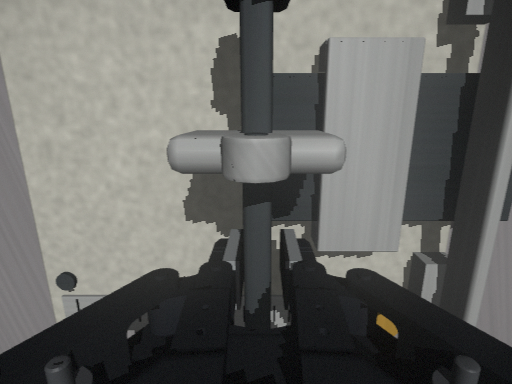

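```bash
python3 -m inch '[{"gripper":0.018,"tx":0,"ty":-0.004,"tz":0,"spin":0},{"gripper":0.018,"tx":0,"ty":-0.008,"tz":0,"spin":0},{"gripper":0.018,"tx":0,"ty":-0.014,"tz":0,"spin":0},{"gripper":0.018,"tx":0,"ty":-0.016,"tz":0,"spin":0},{"gripper":0.018,"tx":0,"ty":-0.016,"tz":0,"spin":0},{"gripper":0.018,"tx":0,"ty":-0.016,"tz":0,"spin":0},{"gripper":0.018,"tx":0,"ty":-0.010,"tz":0,"spin":0},{"gripper":0.018,"tx":0,"ty":-0.006,"tz":0,"spin":0}]'
python3 to.py -112 -46 42
python3 wr.py w6 190 180
```

```text
clock: 9.25
eef_pos: [506.9, -56.0, 41.7]
tcp_rot: [3.138, -0.0, 1.335]
contact_force: [7.9, -1.9, -6.4]
opening: 0.209
clock 9.25 tcp [506.9 -56.   41.7] op 0.20899338180438942 F [ 7.9 -1.9 -6.4]
gauge xy now -98.78877751276639 -45.17936623438001
tx -0.8 ty -13.2 tz -0.3 spin -0.03
mark []
bar_mid [(0.9, [146.1, 342.3], 43859), (0.56, [301.3, 497.4], 1298)]
end_block [(0.95, [148.0, 343.0], 43944)]
lever_mid [(0.8, [155.1, 268.7], 7875), (0.7, [137.3, 345.2], 96908)]
[[345.2 375.1]
 [342.5 404.5]
 [326.8 318.4]
 [450.6 343.8]]
```

View pics/w6.png

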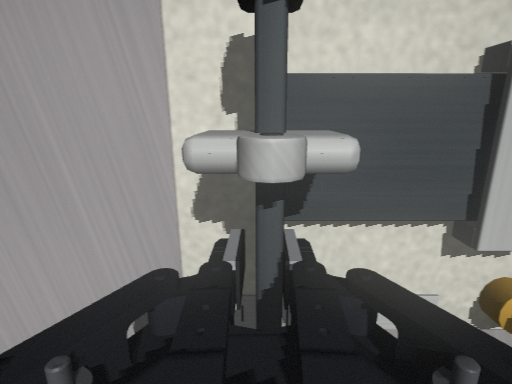

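```bash
python3 -m inch '[{"gripper":0.018,"tx":0,"ty":-0.003,"tz":0,"spin":0},{"gripper":0.018,"tx":0,"ty":-0.003,"tz":0,"spin":0},{"gripper":0.018,"tx":0,"ty":-0.003,"tz":0,"spin":0},{"gripper":0.018,"tx":0,"ty":-0.002,"tz":0,"spin":0},{"gripper":0.018,"tx":0,"ty":-0.001,"tz":0,"spin":0},{"gripper":0.018,"tx":0,"ty":0,"tz":0,"spin":0},{"gripper":0.018,"tx":0,"ty":0,"tz":0,"spin":0},{"gripper":0.018,"tx":0,"ty":0,"tz":0,"spin":0}]'
python3 to.py -112 -46 42
```

```text
clock: 10.3
eef_pos: [496.1, -53.4, 41.8]
tcp_rot: [3.137, -0.0, 1.335]
contact_force: [6.3, -2.8, -4.6]
opening: 0.207
clock 10.3 tcp [496.1 -53.4  41.8] op 0.20706584810429982 F [ 6.3 -2.8 -4.6]
gauge xy now -109.85239096146518 -45.15195852875118
tx -0.8 ty -2.1 tz -0.2 spin -0.04
```

```bash
python3 -m inch '[{"gripper":0.018,"tx":0,"ty":-0.001,"tz":0,"spin":0},{"gripper":0.018,"tx":0,"ty":-0.001,"tz":0,"spin":0},{"gripper":0.018,"tx":0,"ty":-0.001,"tz":0,"spin":0},{"gripper":0.018,"tx":0,"ty":0,"tz":0,"spin":0},{"gripper":0.018,"tx":0,"ty":0,"tz":0,"spin":0},{"gripper":0.018,"tx":0,"ty":0,"tz":0,"spin":0},{"gripper":0.018,"tx":0,"ty":0,"tz":0,"spin":0},{"gripper":0.018,"tx":0,"ty":0,"tz":0,"spin":0}]'
python3 to.py -112 -46 42
```

```text
clock: 11.1
eef_pos: [493.3, -52.7, 41.8]
tcp_rot: [3.137, -0.0, 1.335]
contact_force: [6.8, -1.8, -4.4]
opening: 0.214
clock 11.1 tcp [493.3 -52.7  41.8] op 0.21422564044174147 F [ 6.8 -1.8 -4.4]
gauge xy now -112.8171290674964 -45.177321395792475
tx -0.8 ty 0.8 tz -0.2 spin -0.04
```

```bash
python3 -m inch '[{"gripper":0.018,"tx":0,"ty":-0.001,"tz":0,"spin":0},{"gripper":0.018,"tx":0,"ty":0,"tz":0,"spin":0},{"gripper":0.018,"tx":0,"ty":-0.001,"tz":0,"spin":0},{"gripper":0.018,"tx":0,"ty":0,"tz":0,"spin":0},{"gripper":0.018,"tx":0,"ty":-0.001,"tz":0,"spin":0},{"gripper":0.018,"tx":0,"ty":0,"tz":0,"spin":0},{"gripper":0.018,"tx":0,"ty":0,"tz":0,"spin":0},{"gripper":0.018,"tx":0,"ty":0,"tz":0,"spin":0}]'
python3 to.py -112 -46 42; python3 wr.py w7 190 180
```

```text
clock: 11.9
eef_pos: [491.4, -52.2, 41.8]
tcp_rot: [3.135, -0.0, 1.335]
contact_force: [10.2, -3.1, -8.5]
opening: 0.21
clock 11.9 tcp [491.4 -52.2  41.8] op 0.21021462906764862 F [10.2 -3.1 -8.5]
gauge xy now -114.71279044779321 -45.144155264985436
tx -0.9 ty 2.7 tz -0.2 spin -0.03
mark []
bar_mid [(0.82, [146.4, 349.7], 46854)]
end_block [(0.94, [148.6, 352.5], 46746)]
lever_mid []
[[378.3 374.6]
 [374.6 403.9]
 [352.5 318.1]
 [483.4 343.2]]
```

View pics/w7.png

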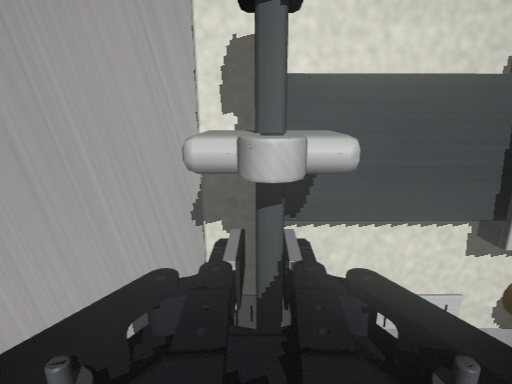

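```bash
python3 -m inch '[{"gripper":0.018,"tx":0,"ty":0.003,"tz":0,"spin":0},{"gripper":0.018,"tx":0,"ty":0.006,"tz":0,"spin":0},{"gripper":0.018,"tx":0,"ty":0.008,"tz":0,"spin":0},{"gripper":0.018,"tx":0,"ty":0.009,"tz":0,"spin":0},{"gripper":0.018,"tx":0,"ty":0.009,"tz":0,"spin":0},{"gripper":0.018,"tx":0,"ty":0.007,"tz":0,"spin":0},{"gripper":0.018,"tx":0,"ty":0.004,"tz":0,"spin":0},{"gripper":0.018,"tx":0,"ty":0.002,"tz":0,"spin":0}]'
python3 to.py -68 -46 42; python3 wr.py w8 190 230
python3 - <<'E'
from rig import *
import cv2
for n in("top","scene"):
    f=grab_frame(n);a=f["pixels"][:,:,::-1]
    c=a[115:235,185:345] if n=="top" else a[185:305,170:330]
    cv2.imwrite(f"pics/{n}8.png",cv2.resize(c,None,fx=5,fy=5,interpolation=cv2.INTER_CUBIC))
E
```

```text
clock: 12.95
eef_pos: [536.6, -63.2, 41.7]
tcp_rot: [3.14, -0.0, 1.335]
contact_force: [4.4, -1.6, 3.1]
opening: 0.207
clock 12.95 tcp [536.6 -63.2  41.7] op 0.20735707221735755 F [ 4.4 -1.6  3.1]
gauge xy now -68.21169734996846 -45.21509287843553
tx -0.8 ty 0.2 tz -0.3 spin -0.04
mark [(0.67, [315.3, 250.9], 363)]
bar_mid [(0.98, [146.3, 314.1], 35753)]
end_block [(0.86, [147.0, 315.6], 35082)]
lever_mid [(0.82, [154.8, 267.6], 7833), (0.49, [136.6, 318.5], 109513)]
[[281.3 375.4]
 [280.7 404.8]
 [276.8 318.6]
 [386.6 344.2]]
```

View pics/w8.png

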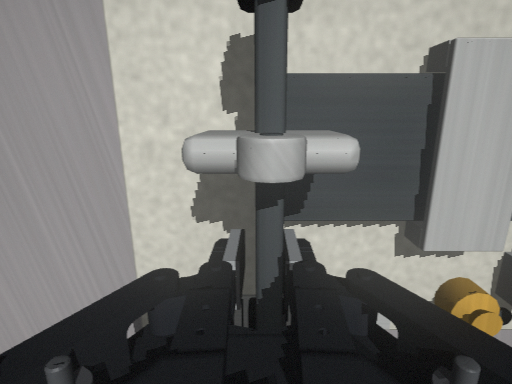

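View pics/top8.png

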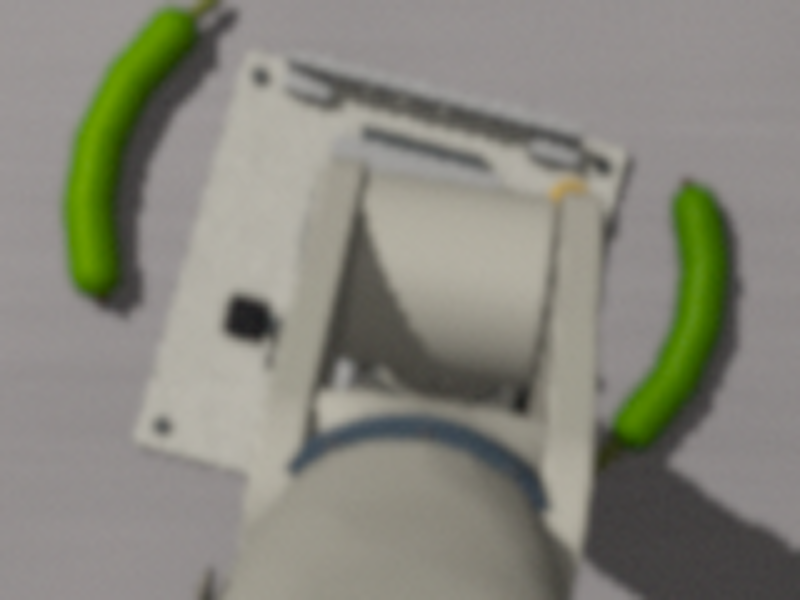

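View pics/scene8.png

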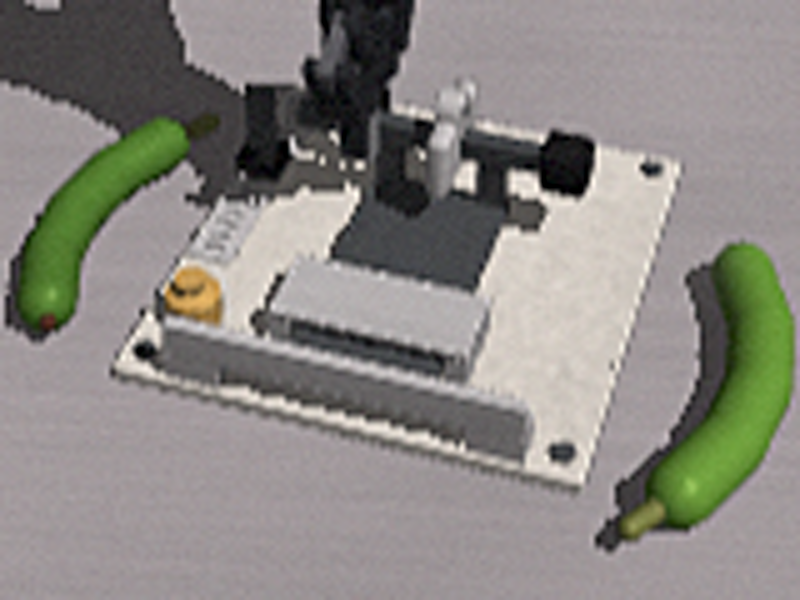

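Run:
```python
import cv2
a=cv2.imread("pics/scene0.png")
cv2.imwrite("pics/s2.png",cv2.resize(a[195:245,210:290],None,fx=10,fy=10,interpolation=cv2.INTER_NEAREST))
a=cv2.imread("pics/top0.png")
cv2.imwrite("pics/t2.png",cv2.resize(a[150:210,230:310],None,fx=10,fy=10,interpolation=cv2.INTER_NEAREST))
```

```text
(no output)
```

View pics/s2.png

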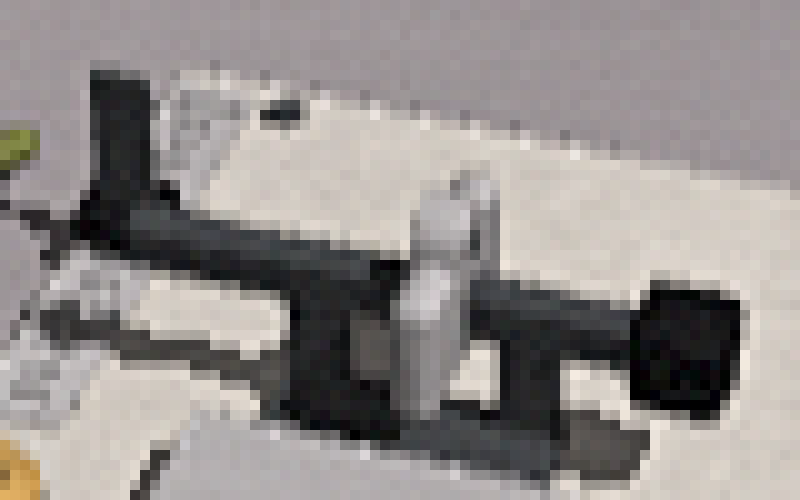

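View pics/t2.png

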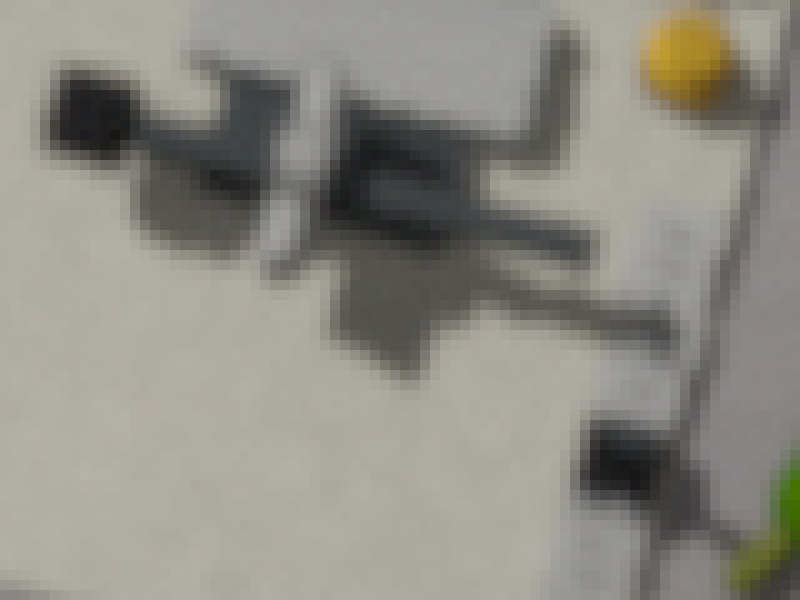

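```bash
cat > fit.py <<'E'
from h import *
import cv2
p=[613.5,-35.1,-.2355]
def box(x0,x1,y0,y1,z0,z1): return [[x,y,z] for x in(x0,x1) for y in(y0,y1) for z in(z0,z1)]
def ov(cam,src,crop,k,out,L,m,p=p):
    a=cv2.imread(src);r0,r1,c0,c1=crop
    a=cv2.resize(a[r0:r1,c0:c1],None,fx=k,fy=k,interpolation=cv2.INTER_NEAREST)
    def dr(b,col):
        q=((proj(cam,g2w(p,b))-[c0,r0]+.5)*k).astype(int)
        for i in range(8):
            for bit in(1,2,4):
                if not i&bit: cv2.line(a,tuple(map(int,q[i])),tuple(map(int,q[i|bit])),col,1)
    dr(box(-23-L,3-L,59,85,46,74),(0,0,255));dr(box(-16-L,-4-L,-85,59,52,68),(0,255,255))
    dr(box(m-2,m+2,-118,-100,25,71),(0,255,0));dr(box(-150,110,-125,125,0,10),(255,0,0));dr(box(22,68,-54,54,10,33),(255,0,255))
    cv2.imwrite(out,a)
E
python3 - <<'E'
from fit import *
ov("scene","pics/scene0.png",(195,245,210,290),10,"pics/os.png",0,-62)
ov("top","pics/top0.png",(150,210,230,310),10,"pics/ot.png",0,-62)
E
```

View pics/os.png

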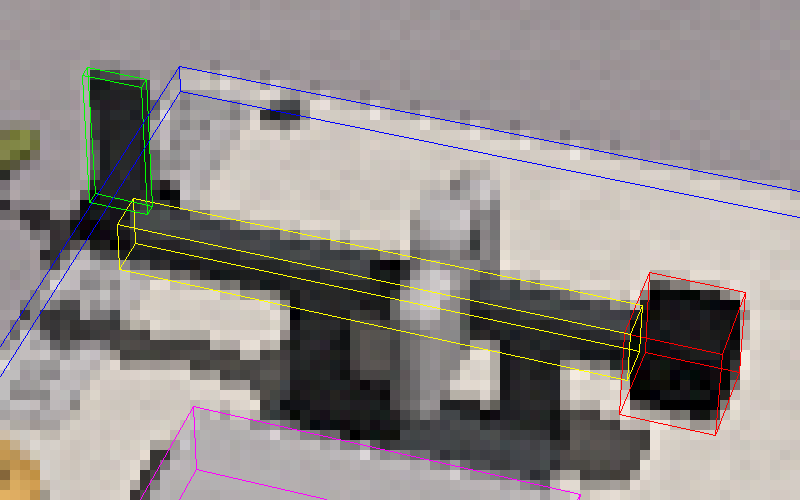

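View pics/ot.png

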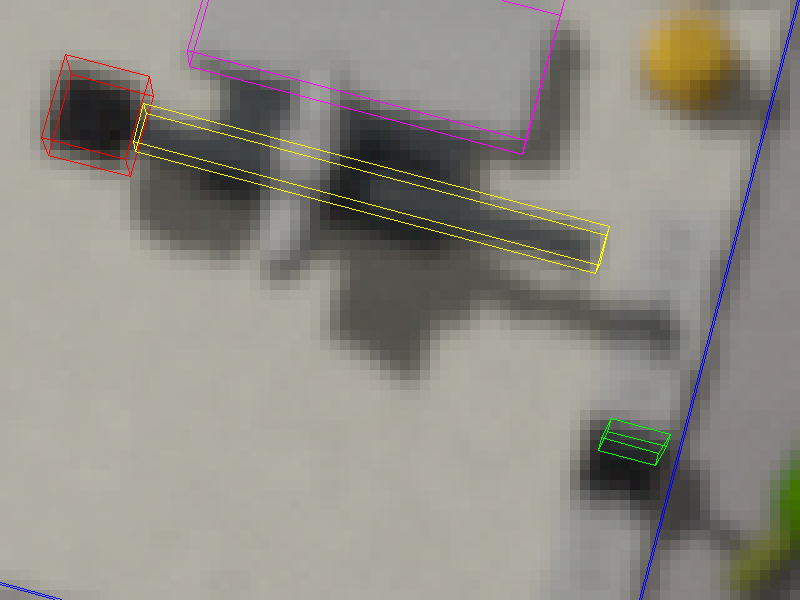

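Run:
```python
from fit import *
import h,pickle
for n,L,crop,k in(("w8",54,(210,330,220,300),7),("w2",0,(280,335,220,340),6.5)):
    KE=pickle.load(open(n+".pkl","rb"));h.CAM[n]=KE
    a=cv2.imread(f"pics/{n}.png");r0,r1,c0,c1=crop
    ov(n,f"pics/{n}.png",crop,k,f"pics/o{n}.png",L,-62)
```

```text
(no output)
```

View pics/ow8.png

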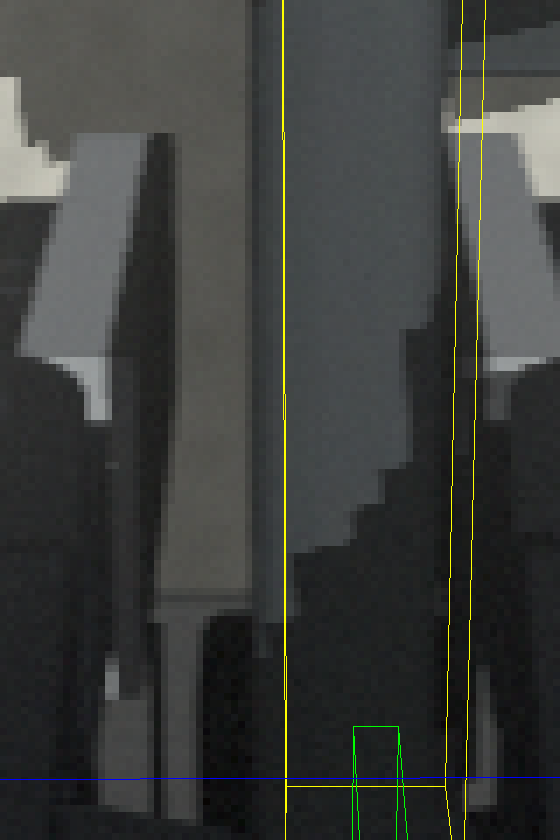

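View pics/ow2.png

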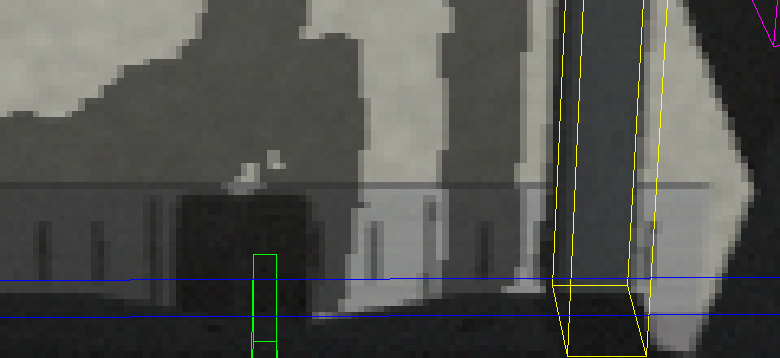

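```bash
python3 -m inch '[{"gripper":0.018,"tx":0.003,"ty":0,"tz":0,"spin":0},{"gripper":0.018,"tx":0.006,"ty":0,"tz":0,"spin":0},{"gripper":0.018,"tx":0.006,"ty":0,"tz":0,"spin":0},{"gripper":0.018,"tx":0.006,"ty":0,"tz":0,"spin":0},{"gripper":0.018,"tx":0.006,"ty":0,"tz":0,"spin":0},{"gripper":0.018,"tx":0.006,"ty":0,"tz":0,"spin":0},{"gripper":0.018,"tx":0.004,"ty":0,"tz":0,"spin":0},{"gripper":0.018,"tx":0.002,"ty":0,"tz":0,"spin":0}]'
python3 to.py -68.2 34 42; python3 wr.py w9 190 230
```

```text
clock: 14.1
eef_pos: [544.5, -25.6, 41.3]
tcp_rot: [3.141, 0.001, 1.335]
contact_force: [3.3, -6.9, 0.0]
opening: 0.208
clock 14.1 tcp [544.5 -25.6  41.3] op 0.2078524110530835 F [ 3.3 -6.9  0. ]
gauge xy now -69.28253017662884 -6.884318120944048
tx 40.9 ty 1.1 tz -0.7 spin -0.01
mark []
bar_mid [(0.57, [203.2, 297.0], 33721)]
end_block [(0.69, [203.6, 295.8], 33259)]
lever_mid [(0.97, [232.4, 265.9], 9285)]
[[282.  436.6]
 [281.4 462.4]
 [277.8 370. ]
 [380.7 408. ]]
```

View pics/w9.png

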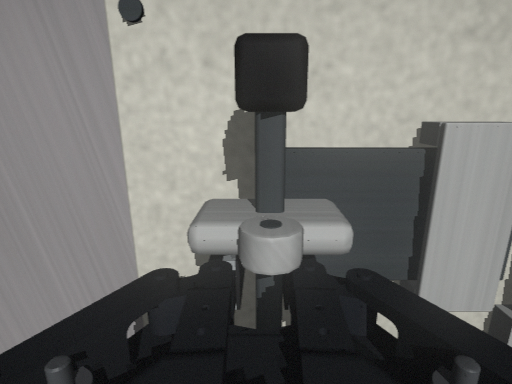

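```bash
python3 -m inch '[{"gripper":0.018,"tx":0.003,"ty":0.0005,"tz":0,"spin":0},{"gripper":0.018,"tx":0.006,"ty":0.0005,"tz":0,"spin":0},{"gripper":0.018,"tx":0.006,"ty":0.0005,"tz":0,"spin":0},{"gripper":0.018,"tx":0.006,"ty":0,"tz":0,"spin":0},{"gripper":0.018,"tx":0.006,"ty":0,"tz":0,"spin":0},{"gripper":0.018,"tx":0.004,"ty":0,"tz":0,"spin":0},{"gripper":0.018,"tx":0.003,"ty":0,"tz":0,"spin":0},{"gripper":0.018,"tx":0.002,"ty":0,"tz":0,"spin":0}]'
python3 to.py -67.8 34 42; python3 wr.py w10 190 230
```

```text
clock: 15.15
eef_pos: [554.1, 8.9, 41.2]
tcp_rot: [-3.141, 0.001, 1.335]
contact_force: [4.3, -7.7, -0.4]
opening: 0.213
clock 15.15 tcp [554.1   8.9  41.2] op 0.21271696263510848 F [ 4.3 -7.7 -0.4]
gauge xy now -67.98248017721752 28.894609259484866
tx 5.1 ty 0.2 tz -0.8 spin -0.01
mark []
bar_mid [(0.63, [230.8, 284.5], 21891)]
end_block [(0.76, [232.0, 288.4], 21550)]
lever_mid [(0.81, [233.5, 269.3], 8997), (0.57, [229.8, 286.8], 21952)]
[[278.5 486.5]
 [278.  509.3]
 [275.2 413.1]
 [371.4 459.8]]
```

View pics/w10.png

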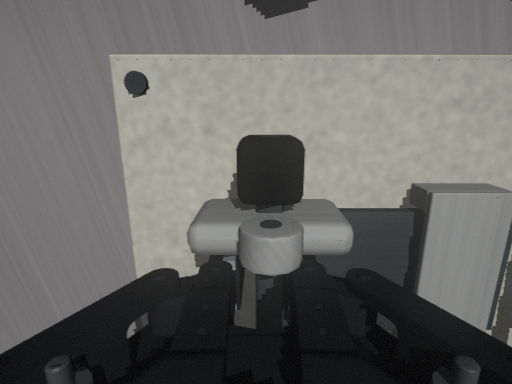

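Nearly closed: only a small gap at (270,207) between the block and paddle. Push on in small steps until the force rises.

```bash
python3 -m inch '[{"gripper":0.018,"tx":0.002,"ty":0,"tz":0,"spin":0},{"gripper":0.018,"tx":0.002,"ty":0,"tz":0,"spin":0},{"gripper":0.018,"tx":0.001,"ty":0,"tz":0,"spin":0},{"gripper":0.018,"tx":0.001,"ty":0,"tz":0,"spin":0},{"gripper":0.018,"tx":0.001,"ty":0,"tz":0,"spin":0},{"gripper":0.018,"tx":0,"ty":0,"tz":0,"spin":0},{"gripper":0.018,"tx":0,"ty":0,"tz":0,"spin":0},{"gripper":0.018,"tx":0,"ty":0,"tz":0,"spin":0}]'
python3 to.py -67.8 34 42; python3 wr.py w11 190 180
```

```text
clock: 16.2
eef_pos: [555.0, 14.1, 41.1]
tcp_rot: [-3.14, 0.003, 1.335]
contact_force: [0.8, -16.7, 2.7]
opening: 0.214
clock 16.2 tcp [555.   14.1  41.1] op 0.21420806503948817 F [  0.8 -16.7   2.7]
gauge xy now -68.39195348171441 34.21636054323476
tx -0.2 ty 0.6 tz -0.9 spin -0.02
mark [(0.32, [174.4, 323.2], 88259)]
bar_mid [(0.92, [235.9, 285.3], 20292)]
end_block [(0.8, [234.6, 285.0], 20400)]
lever_mid [(0.64, [235.4, 283.2], 20351)]
[[279.  493. ]
 [278.5 515.4]
 [275.7 418.9]
 [371.1 466.9]]
```

View pics/w11c.png

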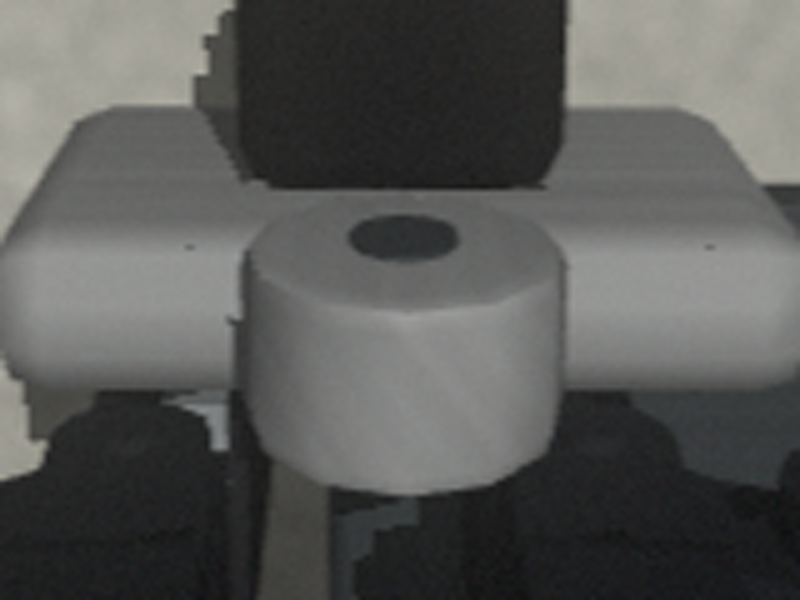

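Run:
```python
from rig import *
import cv2
f=grab_frame("scene");a=f["pixels"][:,:,::-1];cv2.imwrite("pics/sc12.png",a)
f=grab_frame("top");cv2.imwrite("pics/tp12.png",f["pixels"][:,:,::-1])
from fit import *
ov("scene","pics/sc12.png",(185,240,210,290),10,"pics/os12.png",53,-62.5)
```

```text
(no output)
```

View pics/os12.png

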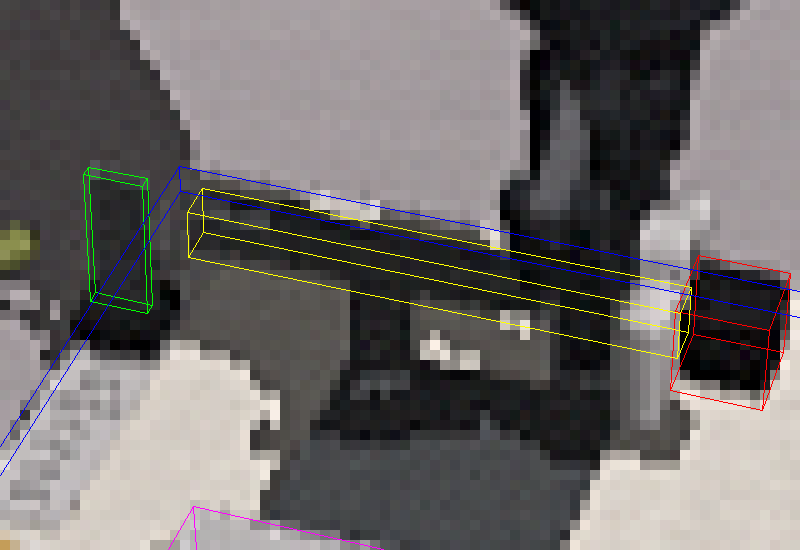

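View pics/sc12.png

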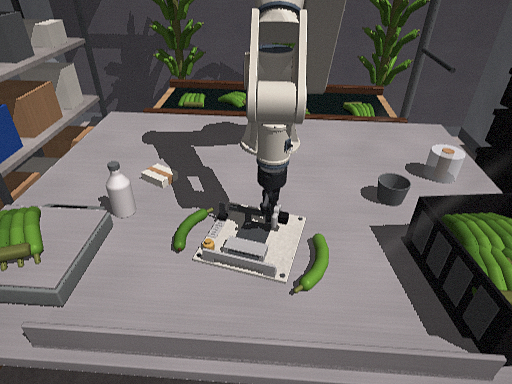

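View pics/tp12.png

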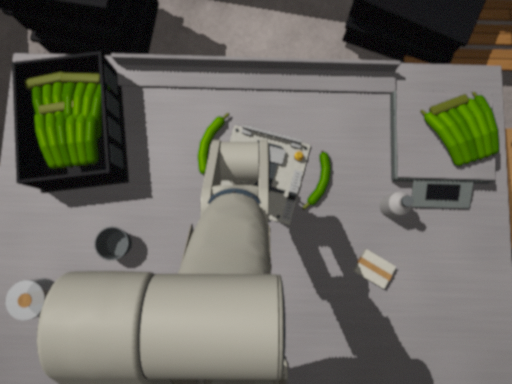

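Run:
```python
from rig import *
print(sense()["contact_force"],sense()["opening"]);print(sign_off())
```

```text
[  1.0704769  -16.79845594   2.81569762] 0.21109765614965376
the job is handed in; nothing more can be done
None
```

I drew the leg out to its stop with the lever still open, then let it back to the mark. I slid the cam lever closed against the end block and handed the job in at about 16 s of the 48 s allowed, still holding the leg. `sign_off` gives no verdict, so these are my own last checks:

- **Stop:** the pull force rose from about 7 to 11 N as the tool stopped following its commands, so I took the leg to be at its stop.
- **Mark:** the leg value is about 53.5–54.5 mm from the tool position. The mark is at about 52–54 mm: the wrist view puts the crossbar within about 1 mm of the clip's centre, and the scene view of the blade gives roughly 52.5 mm, good to about 2 mm. They differ by 1–2 mm, inside the 6 mm allowance. The blade itself was never seen right next to the bar; the arm hid it at the end.
- **Lever:** the wrist picture shows no gap between the paddle and the end block. The push along the bar rose to about 17 N, and the tool sits where a fully closed lever puts it.
- **Hold:** about 4.7 N across the bar, which fits the spring's pull at that position.
- **Bystanders:** in the last pictures the bananas, weight, bottle, cup and pads look where they were at the start. I judged this by eye and did not measure it.

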